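# Hold the test fixture's lid up while the gas strut is fitted

### The arm

A 6-joint arm with a two-finger parallel gripper is mounted at the origin on the work surface. World frame = base frame: x ahead of the robot, y to its left, z up, the work surface at z = 0. Lengths are in m, angles in degrees, forces in N, time in s.
With the tool pointing down it reaches from about 0.325 to 0.75 m from the base axis. Payload 7.6 kg.
Tool frame: the origin (TCP) lies midway between the tips of the shut fingers; the grasp point (between the pads) lies robot.hold_point_z behind it (robot.hold_point_z is the distance from the TCP to the grasp point, in m); z points along the fingers, y is the line along which they close (so a half turn about z gives the same grasp; the last joint's range is limited). The gripper opens to 85 mm and grips with 20 to 120 N. Pads are 22 mm wide; open, the fingers measure 114 mm over their backs; the gripper's body (76 mm by 85 mm) begins 54 mm behind the grasp point. The pads swing forward as they close: fully open they stand 13 mm farther back than shut.
Start: joints at [-74.903, 2.991, 80.254, -0, 96.75, -4.028], TCP at [0.172, -0.496, 0.231] pointing down, gripper open.
Joint ranges: [-166.34, 166.34], [-52.06, 124.39], [6.96, 135.62], [-60.46, 240.46], [14.63, 156.25], [-167.68, 167.68]. Speed limits (degrees/s): [147.25, 147.25, 172.46, 180, 180, 180].

### API

Orientations are given as a 3x3 rotation matrix whose columns are the frame's x, y, z axes.
In Python, from plant import status, cams, ticket, robot gives the robot as it stands.
- The arm moves only by the tool play_rows, never from a script. Its argument "steps" is a list of rows, each a list of 3 entries, a list of its own where there are three numbers: the shift along the tool's x, y, z in mm, then the turn, a rotation vector about the tool's x, y, z in rad, then the opening, from 0 (shut) to 1 (fully open). In form: [[[x, y, z], [wx, wy, wz], grip], ...]. A call has 1 to 10 rows; each row is the pose to reach, as a shift and turn from the pose commanded when the call began, along the tool's axes at that moment; what a row does not reach only later rows make up. A row lasts 1/12 s, in which the tool goes at most 41.7 mm and 7.16 degrees, less where a joint would pass 70% of its speed; a pose out of reach is approached as far as the arm can. A call with a gripper value outside its range is refused whole. The fingers move at their own pace and stop on an object; "grip_force" is the grip in N (left out, the last holds). Time passes only in rows, so rows that repeat a pose let the fingers close. It gives the time, the measured TCP pose, the force, the opening and the grip force at its end, in the units of the state.
- status.observe(): the state, without advancing time (a new reading comes with each control period).
- cams.grab_frame(name): name is "scene" or "top" or "wrist"; returns a dict with "color" (400x640x3 uint8, blue, green, red), "intrinsics" (3x3 intrinsics, pixels), "R" (3x3) and "t" (3): a world point X has camera coordinates R X + t; the wrist camera has in their place "T_tool_cam" (4x4, takes a point from camera to tool coordinates, whose origin is the TCP and whose axes are the flange's). Camera axes: x right, y down, z forward; pixel columns grow to the right and rows downward; lengths in m; the calibration is good to about 2 mm. A picture is of the moment at which its call begins: read the wrist's pose just before it. There is no depth.
- ticket.close_job(): hands the job in; it is judged then, once.
The state is a dict: "time_s": time; "joint_positions": joint angles; "joint_vel": joint speeds; "tau": joint torques, N m; "eef_pos": TCP position; "orientation": TCP orientation; "ft_force": force on the tool from outside, world axes, zero at the start; "wrist_torque": the same for the moment, N m; "opening": finger opening in m; "finger_force": force on a finger pad.
Only numpy, scipy, OpenCV 4.12 (cv2) and the standard library are available. Lean on these libraries where they do the work, as an engineer would, in place of code of your own. Each camera call takes 0.05 s, during which the arm holds its last target. There are 200 camera calls.

### The job

The gas strut of the LED-board test fixture is off for replacement, so nothing holds its lid up and it falls shut by itself. Unlock the lid by turning the latch on it a quarter turn anticlockwise, then lift the lid by its front handle to 60 degrees open and hold it still there, so that a colleague can clip on the new strut; do not let the lid drop. The program finishes while the gripper is still holding the handle; leave the other things on the bench where they are.

Things in the scene. Friction and masses are not known exactly. Their poses are not given: they have to be found in the camera images.
- test_fixture: board-test fixture, fixed on the bench: grey box with black deck, 254 mm deep (x -124 to +130 mm), 280 mm wide, 70 mm high, shut lid on top (top face of the lid's frame at z = 93 mm). Origin: on the bench, mid-width; x points from the front (handle side) to the rear (hinge side), y to its left, z up. Stands turned up to 20 degrees.
- lid_hinge (a point): middle of the lid's hinge axis at the rear of the fixture, 82 mm above the bench, 112 mm behind the fixture's origin; the axis runs along the fixture's y.
- lid (a joint): angle of the lid, rad: 0 = shut, grows as its front rises; 60 degrees = 1.047; stops at 1.40, so it falls shut from everywhere. Aluminium frame 212 mm deep, 250 wide, 22 thick round a clear window. Lid, latch and handle weigh 0.6 to 0.95 kg, 3 to 6 N at the handle when shut. While the latch is locked it lifts no more than about 1 degree.
- lid_handle: steel bar handle along the lid's front edge: round bar 12 mm thick, 120 mm long along y, a 12 mm post at each end. Origin: middle of the bar, 272 mm in front of the hinge axis, as high as it when shut (82 mm). Axes as the fixture's with the lid shut, tilting with the lid. Free behind the bar: 44 mm to the lid, 30 mm to the fixture's front lower down.
- latch (a joint): angle of the latch, rad: 0 = locked (wing pointing front to rear), 1.57 = stop, unlocked (wing lying across, along y); grows anticlockwise seen from above; stays where it is left (friction 0.05 N m). Starts between 0 and 0.25, still locked; its tongue is clear of the fixture from about 1.25.
- latch_grip (a point): point to grip the latch: on its turning axis, 25 mm above the lid's frame (118 mm above the bench, lid shut), middle of the front frame bar, 90 mm in front of the fixture's origin, 70 mm behind the handle bar. Black wing 44 mm long, 12 wide, from 3 to 31 mm above the frame, on a flat 36 mm washer. Axes turn with the wing: x along its length.
- gas_strut: the new gas strut, 166 mm long, 15 mm thick, lying on the bench beside the fixture; origin: middle of its underside. Leave it.
- solder_reel: reel of solder with blue flanges, 52 mm across, 48 mm high, standing beside the fixture; origin: centre of its underside. Leave it.
- screwdriver: screwdriver with black handle, 190 mm long, lying on the bench. Leave it.
- board_stack: stack of round white LED boards, 150 mm across, 44 mm high; origin: centre of its underside. Leave it.
- shell_a: round white lamp housing like a shallow dish, 164 mm across, 30 mm high; origin: centre of its underside. Leave it.
- shell_b: another such lamp housing. Leave it.
- flux_bottle: white bottle with black cap, 48 mm across, 120 mm high; origin: centre of its underside. Leave it.

How it is judged:
By the outcome, as a careful person would: the job done as asked, in the order asked, and still so for the second after the job is handed in, while the arm keeps its last pose, push and grip.
It also fails if it takes over 54 s, if anything falls off the work surface, if the arm or the gripper's body presses on something with over 40 N, if the wrist force passes 120 N, or if a joint passes its speed limit or range.

## Working session

There is one attempt and no reset: what is moved stays moved. The work goes in short steps, Python scripts to look and compute and a tool call to move; the robot and the scene stay as the last step left them, time stands still between calls to the robot, and variables do not carry over. Pictures are saved under pics/ and viewed, at most 10 in all, crops included, and the job is handed in when it is done.

Besides the shell and the picture viewer there is one more tool, called after "Call:" in YAML: its name, and indented under it one key for each argument. play_rows: Moves the arm, as the interface text tells. Its arguments: {"type":"object","properties":{"steps":{"type":"array"},"grip_force":{"type":"number"}},"required":["steps"]}

```bash
mkdir -p pics; ls
python3 - <<'E'
from plant import status,cams,robot
import cv2,pickle
s=status.observe();print(s);print([ (k,getattr(robot,k)) for k in dir(robot) if k[0]!='_'])
d={}
for n in ("scene","top"):
    f=cams.grab_frame(n);cv2.imwrite(f"pics/{n}0.png",f["color"]);d[n]=f;print(n,f["intrinsics"],f["R"],f["t"])
pickle.dump(d,open("f0.pkl","wb"))
E
```

```text
pics
{'time_s': 0.0, 'joint_positions': array([-7.49040476e+01,  3.02932269e+00,  8.03131403e+01, -2.73572364e-04,
        9.67507916e+01, -4.02703743e+00]), 'joint_vel': array([ 0.00686929,  0.06241149, -0.03194255, -0.01908701, -0.00282667,
        0.04725488]), 'tau': array([-1.36972041e-03, -3.81669080e+01, -3.60183012e+01, -1.47459641e-04,
        6.16438992e-03, -1.06238112e-06]), 'eef_pos': array([ 0.17193629, -0.49572302,  0.23045215]), 'orientation': array([[ 9.44817746e-01,  3.27596158e-01, -4.28463719e-04],
       [ 3.27596419e-01, -9.44816448e-01,  1.57019677e-03],
       [ 1.09570860e-04, -1.62391295e-03, -9.99998675e-01]]), 'ft_force': array([ 0.18513108, -0.05050439,  0.21053957]), 'wrist_torque': array([ 0.01581532, -0.0226396 , -0.05791791]), 'finger_force': 0.0, 'opening': 0.08535742574022984}
[('Unreachable', <class 'plant.Unreachable'>), ('hold_point_z', 0.0187)]
scene [[376.59798558   0.         320.79259143]
 [  0.         376.59798558 198.6713872 ]
 [  0.           0.           1.        ]] [[ 0.81875326  0.57412924  0.00432628]
 [ 0.37066424 -0.52281177 -0.76764306]
 [-0.4384645   0.63011386 -0.64086302]] [-0.44926642 -0.13982218  1.44214608]
top [[381.87992797   0.         315.82132534]
 [  0.         381.87992797 195.00054145]
 [  0.           0.           1.        ]] [[-0.02761475 -0.99951953 -0.01407601]
 [-0.9862455   0.02953824 -0.16262631]
 [ 0.16296395  0.00939152 -0.98658733]] [0.02515813 0.57061789 1.27420085]
```

View pics/top0.png

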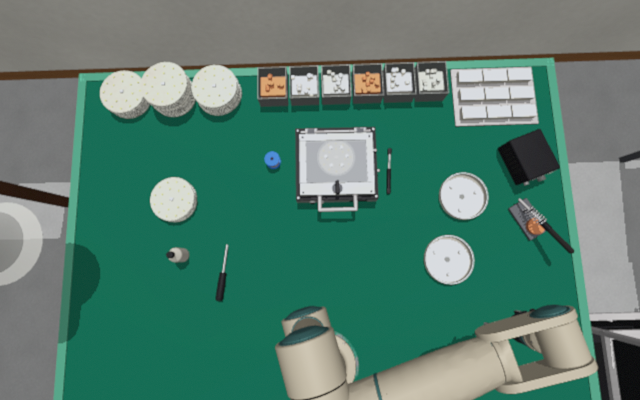

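View pics/scene0.png

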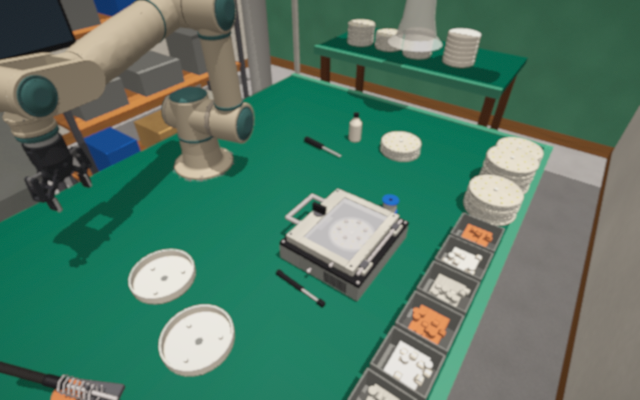

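The top picture shows the fixture at about (337,163), the latch at about (337,187) and the handle bar at about row 209. I'll enlarge that area.

Run:
```python
import pickle,cv2,numpy as np
d=pickle.load(open("f0.pkl","rb"))
a=cv2.resize(d["top"]["color"][120:220,287:387],None,fx=6,fy=6,interpolation=cv2.INTER_CUBIC)
cv2.imwrite("pics/tcrop.png",a[:600])
f=d["top"]
def back(u,v,z):
    r=f["R"].T@np.linalg.solve(f["intrinsics"],[u,v,1]);c=-f["R"].T@f["t"];return c+r*(z-c[2])/r[2]
for u,v,z in [(337,187,.12),(338,209,.085),(337,163,.093)]: print(back(u,v,z))
```

```text
[ 0.58349119 -0.062015    0.12      ]
[ 0.51529033 -0.06427292  0.085     ]
[ 0.67095993 -0.06631804  0.093     ]
```

View pics/tcrop.png

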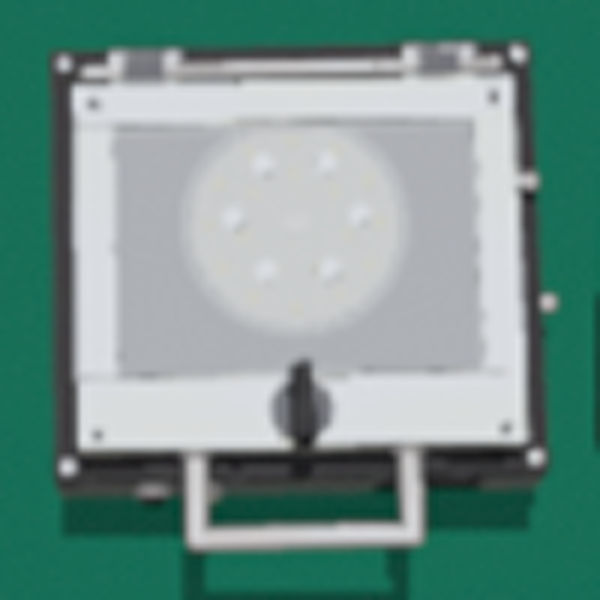

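```bash
cat > h.py <<'E'
import numpy as np,pickle,cv2
from scipy.optimize import least_squares
def proj(f,P):
    c=P@f["R"].T+f["t"];p=c@f["intrinsics"].T;return p[:,:2]/p[:,2:]
def world(q,L):
    c,s=np.cos(q[2]),np.sin(q[2]);L=np.array(L,float)/1000
    return L@np.array([[c,-s,0],[s,c,0],[0,0,1]]).T+[q[0],q[1],0]
E
python3 - <<'E'
from h import *
d=pickle.load(open("f0.pkl","rb"));f=d["top"]
L=[(-110,125,93),(-110,-125,93),(102,125,93),(102,-125,93),(-90,0,95),(-160,54,88),(-160,-54,88)]
U=np.array([(80,452),(530,443),(72,84),(515,76),(302,408),(200,535),(413,530)])
px=(U+.5)/6-.5+[287,120]
r=least_squares(lambda q:(proj(f,world(q,L))-px).ravel(),[.67,-.065,0])
q=r.x;print(q,np.degrees(q[2]),(r.fun.reshape(-1,2)).round(2))
print(world(q,[(-90,0,118),(-160,0,82),(112,0,82)]))
np.save("q.npy",q)
# overlay on scene
g=d["scene"];im=cv2.resize(g["color"][170:310,260:420],None,fx=5,fy=5,interpolation=cv2.INTER_CUBIC)[:600,:800]
for p in proj(g,world(q,L+[(-90,0,124)])): cv2.circle(im,tuple(int(round(v)) for v in ((p-[260,170])+.5)*5-.5),4,(0,0,255),1)
cv2.imwrite("pics/s1.png",im)
E
```

```text
[ 0.67554274 -0.06429332 -0.00894834] -0.5127020704606694 [[-0.1  -0.38]
 [-0.14 -0.44]
 [ 0.5  -0.01]
 [-0.35 -0.31]
 [ 0.2   0.17]
 [ 1.47  0.4 ]
 [-1.56  0.57]]
[[ 0.58554634 -0.06348798  0.118     ]
 [ 0.51554914 -0.0628616   0.082     ]
 [ 0.78753825 -0.06529552  0.082     ]]
```

View pics/s1.png

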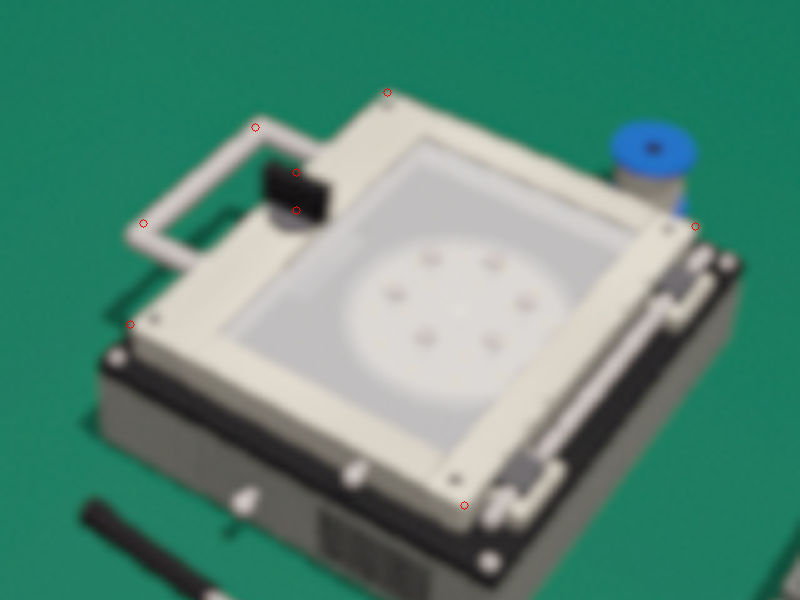

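The overlay fits: the red marks sit on the lid corners, latch and handle. Next I move above the latch, with the closing line along the fixture's y.

```bash
cat >> h.py <<'E'
from scipy.spatial.transform import Rotation as Ro
q=np.load("q.npy") if __import__("os").path.exists("q.npy") else None
def toolR(yaw,a=0):
    """tool x along yaw (deg), z down, pitched forward by a deg about fixture y"""
    b=Ro.from_euler("z",yaw,degrees=True)*Ro.from_euler("x",180,degrees=True)
    return b
def rel(p,R,s,name=""):
    R0=Ro.from_matrix(s["orientation"]);d=R0.inv().apply(np.array(p)-s["eef_pos"])*1000
    print(name,"shift",d.round(1),"turn",(R0.inv()*R).as_rotvec().round(4))
E
python3 - <<'E'
from h import *
from plant import status
s=status.observe();p=world(q,[(-90,0,200)])[0]
rel(p,toolR(np.degrees(q[2])),s)
E
```

```text
shift [ 532.4 -272.9   31. ] turn [-1.400e-03  2.000e-04  3.427e-01]
```

Call:
play_rows:
  steps:
    - [[35,-18,2],[0,0,0.03],0.6]
    - [[89,-46,5],[0,0,0.06],0.6]
    - [[142,-73,8],[0,0,0.1],0.6]
    - [[195,-100,11],[0,0,0.14],0.6]
    - [[248,-127,14],[0,0,0.18],0.6]
    - [[302,-155,17],[0,0,0.22],0.6]
    - [[355,-182,20],[0,0,0.26],0.6]
    - [[408,-209,23],[0,0,0.3],0.6]
    - [[461,-236,26],[0,0,0.33],0.6]
    - [[490,-251,28],[0,0,0.343],0.6]

```text
time_s: 0.93
eef_pos: [0.4592, -0.1951, 0.2101]
orientation: [[1.0, -0.011, -0.0], [-0.011, -1.0, -0.0], [-0.0, 0.0, -1.0]]
ft_force: [-0.4, -1.3, 0.4]
opening: 0.0511
finger_force: 0.0
```

Run:
```python
from h import *
from plant import status,cams
s=status.observe();p=world(q,[(-90,0,200)])[0]
print(s["eef_pos"],s["joint_positions"].round(1),s["opening"])
rel(p,toolR(np.degrees(q[2])),s)
```

```text
[ 0.45915048 -0.19512433  0.21011754] [-27.3  -0.8  86.5  -0.   94.3  63.4] 0.051146478766364044
 shift [ 125.  -133.    10.1] turn [ 0.      0.0003 -0.0018]
```

Call:
play_rows:
  steps:
    - [[25,-27,2],[0,0,0],0.6]
    - [[50,-53,4],[0,0,0],0.6]
    - [[75,-80,6],[0,0,0],0.6]
    - [[100,-106,8],[0,0,0],0.6]
    - [[110,-117,10],[0,0,0],0.6]
    - [[110,-117,10],[0,0,0],0.6]
    - [[110,-117,10],[0,0,0],0.6]

```text
time_s: 1.52
eef_pos: [0.569, -0.0809, 0.1996]
orientation: [[1.0, -0.008, -0.002], [-0.008, -1.0, -0.0], [-0.002, 0.0, -1.0]]
ft_force: [-0.4, -0.1, 0.8]
opening: 0.0511
finger_force: 0.0
```

Run:
```python
from h import *
from plant import status,cams
s=status.observe();p=world(q,[(-90,0,102)])[0]
rel(p,toolR(np.degrees(q[2])),s);print(s["joint_positions"].round(1),s["joint_vel"].round(1))
s=status.observe();f=cams.grab_frame("wrist");T=f["T_tool_cam"]
R=s["orientation"];W=np.eye(4);W[:3,:3]=R;W[:3,3]=s["eef_pos"];C=np.linalg.inv(W@T)
g=dict(R=C[:3,:3],t=C[:3,3],intrinsics=f["intrinsics"]);pickle.dump((f,g),open("w1.pkl","wb"))
im=f["color"].copy()
for p in proj(g,world(q,[(-90,0,124),(-68,0,124),(-112,0,124),(-160,54,88),(-160,-54,88),(-110,125,93)])):
    print(p)
    cv2.circle(im,tuple(int(round(v)) for v in p),3,(0,0,255),1)
cv2.imwrite("pics/w1.png",im)
```

```text
shift [ 16.6 -17.6  97.6] turn [0.0002 0.0018 0.0009]
[-11.8  11.7  74.3  -0.   94.   78.7] [-2.  -1.6  0.8 -0.2  0.2 -0.3]
[292.21566309 188.93108596]
[291.50919684 154.22202105]
[292.88436751 221.7848914 ]
[228.37608084 264.32384514]
[365.90489071 264.37090538]
[124.93865386 205.09771881]
```

View pics/w1.png

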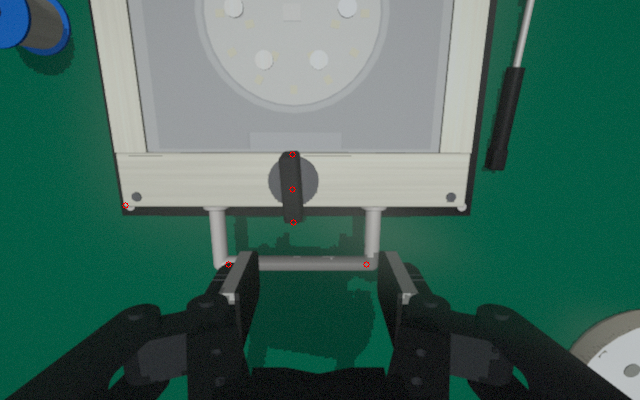

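The wrist view shows the wing's top from (291,155) to (294,222), nearly front to rear, and the bar at row 264. Both agree with the model to 1–2 px, so I descend and grip.

Call:
play_rows:
  steps:
    - [[9,-9,15],[0,0,0],0.6]
    - [[16,-17,35],[0,0,0],0.6]
    - [[17,-18,60],[0,0,0],0.6]
    - [[17,-18,80],[0,0,0],0.6]
    - [[17,-18,92],[0,0,0],0.6]
    - [[17,-18,97],[0,0,0],0.6]
    - [[17,-18,97],[0,0,0],0.6]
    - [[17,-18,97],[0,0,0],0.6]

```text
time_s: 2.23
eef_pos: [0.5868, -0.0639, 0.1048]
orientation: [[1.0, -0.01, 0.002], [-0.01, -1.0, -0.0], [0.002, 0.0, -1.0]]
ft_force: [-0.5, 0.6, 0.7]
opening: 0.0515
finger_force: 0.0
```

Run:
```python
from h import *
from plant import status
s=status.observe();p=world(q,[(-90,0,102)])[0]
rel(p,toolR(np.degrees(q[2])),s);print(s["eef_pos"],s["ft_force"])
```

```text
shift [-1.2 -0.4  2.8] turn [ 0.0004 -0.0017 -0.0011]
[ 0.58678198 -0.06392605  0.10480409] [-0.47966523  0.5626036   0.74051101]
```

Call:
play_rows:
  steps:
    - [[-1,0,1],[0,0,0],0.3]
    - [[-1,0,1],[0,0,0],0.0]
    - [[-1,0,1],[0,0,0],0.0]
    - [[-1,0,1],[0,0,0],0.0]
    - [[-1,0,1],[0,0,0],0.0]
    - [[-1,0,1],[0,0,0],0.0]
    - [[-1,0,1],[0,0,0],0.0]
    - [[-1,0,1],[0,0,0],0.0]
  grip_force: 40

```text
time_s: 2.9
eef_pos: [0.5858, -0.0633, 0.1034]
orientation: [[1.0, -0.009, 0.001], [-0.009, -1.0, -0.0], [0.001, 0.0, -1.0]]
ft_force: [-1.0, 0.2, 5.8]
opening: 0.0112
finger_force: 42.3
```

Call:
play_rows:
  steps:
    - [[0,0,-1],[0,0,-0.08],0]
    - [[0,0,-1],[0,0,-0.16],0]
    - [[0,0,-1],[0,0,-0.24],0]
    - [[0,0,-1],[0,0,-0.32],0]
    - [[0,0,-1],[0,0,-0.4],0]
    - [[0,0,-1],[0,0,-0.48],0]
    - [[0,0,-1],[0,0,-0.56],0]
    - [[0,0,-1],[0,0,-0.64],0]
    - [[0,0,-1],[0,0,-0.72],0]
    - [[0,0,-1],[0,0,-0.8],0]

```text
time_s: 3.73
eef_pos: [0.5854, -0.0623, 0.1035]
orientation: [[0.7, 0.714, -0.0], [0.714, -0.7, 0.001], [0.001, -0.001, -1.0]]
ft_force: [-1.6, 4.2, 2.4]
opening: 0.0112
finger_force: 41.9
```

Call:
play_rows:
  steps:
    - [[0,0,0],[0,0,-0.08],0]
    - [[0,0,0],[0,0,-0.16],0]
    - [[0,0,0],[0,0,-0.24],0]
    - [[0,0,0],[0,0,-0.32],0]
    - [[0,0,0],[0,0,-0.4],0]
    - [[0,0,0],[0,0,-0.48],0]
    - [[0,0,0],[0,0,-0.56],0]
    - [[0,0,0],[0,0,-0.64],0]
    - [[0,0,0],[0,0,-0.7],0]
    - [[0,0,0],[0,0,-0.74],0]

```text
time_s: 4.57
eef_pos: [0.5845, -0.0619, 0.1035]
orientation: [[0.036, 0.999, -0.003], [0.999, -0.036, 0.002], [0.002, -0.003, -1.0]]
ft_force: [-6.7, 5.2, 5.1]
opening: 0.0111
finger_force: 42.3
```

Call:
play_rows:
  steps:
    - [[0,0,0],[0,0,0],0]
    - [[0,0,0],[0,0,0],0]
    - [[0,0,0],[0,0,0],0]
    - [[0,0,0],[0,0,0],0]

```text
time_s: 4.9
eef_pos: [0.5845, -0.0619, 0.1035]
orientation: [[0.039, 0.999, -0.003], [0.999, -0.039, 0.002], [0.002, -0.003, -1.0]]
ft_force: [-5.9, 4.6, 5.6]
opening: 0.0112
finger_force: 42.4
```

Run:
```python
from plant import status
s=status.observe();print(s)
```

```text
{'time_s': 4.9, 'joint_positions': array([-9.68852062, 17.42859868, 78.77871188,  0.09456419, 83.96955306,
       -7.4635778 ]), 'joint_vel': array([-0.16590304, -0.09356969, -0.06667605,  0.01173813, -0.02915389,
       -0.04460628]), 'tau': array([-2.55164981e+00, -4.40870011e+01, -3.49266064e+01, -1.03597160e+00,
       -1.95138998e+00,  4.00173431e-02]), 'eef_pos': array([ 0.58453049, -0.06189447,  0.10347258]), 'orientation': array([[ 0.03900142,  0.99923533, -0.00276645],
       [ 0.9992371 , -0.03899557,  0.00213738],
       [ 0.00202787, -0.00284771, -0.99999389]]), 'ft_force': array([-5.94329715,  4.57153386,  5.57722452]), 'wrist_torque': array([0.859751 , 1.0847008, 0.0366845]), 'finger_force': 42.38203167915344, 'opening': 0.011160133598037442}
```

The latch is at about 1.54 rad. Now I release it and rise.

Call:
play_rows:
  steps:
    - [[0,0,0],[0,0,0],0.45]
    - [[0,0,0],[0,0,0],0.45]
    - [[0,0,0],[0,0,0],0.45]
    - [[0,0,0],[0,0,0],0.45]
    - [[0,0,-10],[0,0,0],0.45]
    - [[0,0,-30],[0,0,0],0.45]
    - [[0,0,-60],[0,0,0],0.45]
    - [[0,0,-90],[0,0,0],0.45]
    - [[0,0,-110],[0,0,0],0.45]
    - [[0,0,-110],[0,0,0],0.45]

```text
time_s: 5.73
eef_pos: [0.5873, -0.0636, 0.2205]
orientation: [[0.04, 0.999, 0.01], [0.999, -0.04, -0.002], [-0.001, 0.01, -1.0]]
ft_force: [0.7, 0.2, 1.1]
opening: 0.0385
finger_force: 0.0
```

```bash
cat >> h.py <<'E'
def pose(phi,a,back=0,r=272.,dz=0):
    """tool pose gripping bar with lid at phi deg, tool pitched forward a deg; back mm retracted. tool y in the fixture's xz plane, tool x = fixture +y"""
    F=Ro.from_euler("z",q[2])
    c=np.radians(phi);bar=np.array([112-r*np.cos(c),0,82+r*np.sin(c)+dz])
    A=np.radians(a);z=np.array([np.sin(A),0,-np.cos(A)]);x=np.array([0,1,0]);y=np.cross(z,x)
    R=F*Ro.from_matrix(np.column_stack([x,y,z]))
    return world(q,[bar+z*(18.7-back)])[0],R
E
python3 - <<'E'
from h import *
from plant import status,cams
f=cams.grab_frame("scene")
im=cv2.resize(f["color"][170:290,260:420],None,fx=5,fy=5,interpolation=cv2.INTER_CUBIC);cv2.imwrite("pics/s2.png",im)
s=status.observe();print(s["eef_pos"],s["opening"],s["ft_force"],s["joint_positions"].round(1))
for a,b in [(30,100),(45,100),(45,0)]: rel(*pose(0,a,b),s,(a,b))
E
```

```text
[ 0.58661845 -0.06348268  0.21735353] 0.03840365350060185 [-0.0664557  -0.42098582  0.36581761] [-9.8 13.5 70.3 -0.  95.8 -7.5]
(30, 100) shift [  -3.4 -112.1   64.2] turn [-0.5171  0.0092 -0.0302]
(45, 100) shift [  -3.9 -129.    77. ] turn [-0.7789  0.0132 -0.0291]
(45, 0) shift [ -1.7 -58.8 148.2] turn [-0.7789  0.0132 -0.0291]
```

View pics/s2.png

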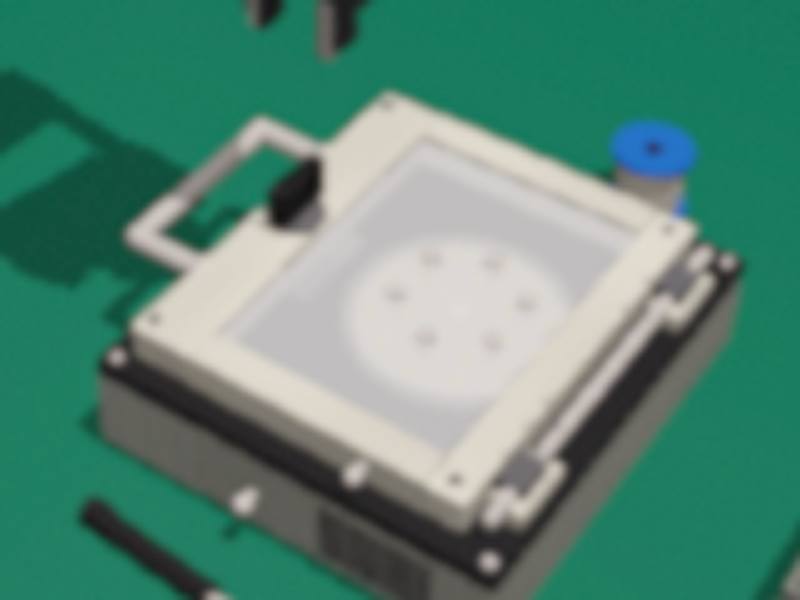

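The wing now lies across, parallel to the handle bar at (270–320, 160–225), so the lid is unlocked. Next is the tilted standoff in front of the handle.

Call:
play_rows:
  steps:
    - [[0,-15,5],[-0.09,0,-0.004],0.45]
    - [[-1,-30,10],[-0.18,0.002,-0.008],0.45]
    - [[-1,-45,15],[-0.27,0.004,-0.012],0.45]
    - [[-1,-60,20],[-0.36,0.006,-0.016],0.45]
    - [[-2,-75,30],[-0.45,0.008,-0.02],0.45]
    - [[-2,-95,40],[-0.54,0.01,-0.024],0.45]
    - [[-3,-110,55],[-0.63,0.011,-0.028],0.45]
    - [[-4,-122,68],[-0.72,0.012,-0.029],0.45]
    - [[-4,-129,75],[-0.78,0.013,-0.029],0.45]
    - [[-4,-129,75],[-0.78,0.013,-0.029],0.45]

```text
time_s: 6.62
eef_pos: [0.4525, -0.0613, 0.1319]
orientation: [[0.01, 0.715, 0.699], [1.0, -0.01, -0.004], [0.004, 0.699, -0.715]]
ft_force: [-0.9, 0.7, 0.1]
opening: 0.0381
finger_force: 0.0
```

Call:
play_rows:
  steps:
    - [[0,0,0],[0,0,0],0.45]
    - [[0,0,0],[0,0,0],0.45]

```text
time_s: 6.78
eef_pos: [0.4574, -0.0624, 0.1403]
orientation: [[0.009, 0.71, 0.704], [1.0, -0.007, -0.006], [0.0, 0.704, -0.71]]
ft_force: [0.9, 0.1, 0.9]
opening: 0.0383
finger_force: 0.0
```

Run:
```python
from h import *
from plant import status,cams
s=status.observe();f=cams.grab_frame("wrist");T=f["T_tool_cam"]
print(s["eef_pos"],s["opening"],s["joint_positions"].round(1))
rel(*pose(0,45,40),s);rel(*pose(0,45,0),s)
W=np.eye(4);W[:3,:3]=s["orientation"];W[:3,3]=s["eef_pos"];C=np.linalg.inv(W@T)
g=dict(R=C[:3,:3],t=C[:3,3],intrinsics=f["intrinsics"])
im=f["color"].copy()
for p in proj(g,world(q,[(-160,y,82) for y in (-60,0,60)]+[(-110,125,93),(-110,-125,93)])):cv2.circle(im,tuple(int(round(v)) for v in p),3,(0,0,255),1)
cv2.imwrite("pics/w2.png",im)
```

```text
[ 0.45741717 -0.06239976  0.14029082] 0.038303166748511294 [-21.1 -39.2 133.2  20.4  45.  -29.6]
 shift [ 0.1  0.2 61. ] turn [-0.0044  0.0001 -0.0003]
 shift [1.00e-01 3.00e-01 1.01e+02] turn [-0.0044  0.0001 -0.0003]
```

View pics/w2.png

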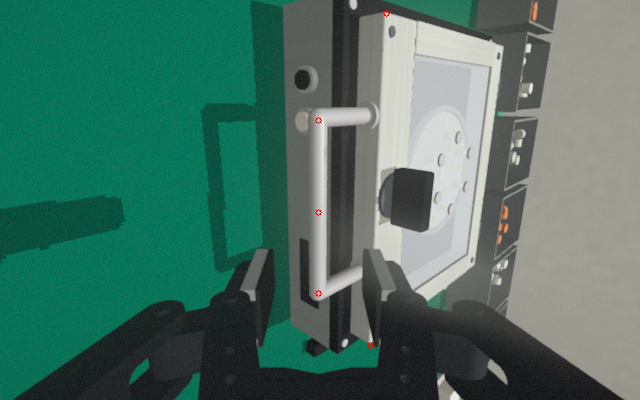

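The marks lie on the bar (rows 120, 212 and 294 at column 318), and the bar runs between the finger pads. I advance and grip.

Call:
play_rows:
  steps:
    - [[0,0,15],[0,0,0],0.45]
    - [[0,0,35],[0,0,0],0.45]
    - [[0,0,55],[0,0,0],0.45]
    - [[0,0,75],[0,0,0],0.45]
    - [[0,0,90],[0,0,0],0.45]
    - [[0,0,98],[0,0,0],0.45]
    - [[0,0,100],[0,0,0],0.45]
    - [[0,0,100],[0,0,0],0.45]
    - [[0,0,100],[0,0,0],0.45]

```text
time_s: 7.58
eef_pos: [0.5274, -0.0626, 0.0681]
orientation: [[0.008, 0.711, 0.704], [1.0, -0.007, -0.005], [0.001, 0.704, -0.711]]
ft_force: [-0.1, 0.6, 0.0]
opening: 0.0383
finger_force: 0.0
```

Run:
```python
from h import *
from plant import status
s=status.observe();print(s["eef_pos"],s["ft_force"],s["joint_positions"].round(1));rel(*pose(0,45,0),s)
```

```text
[ 0.52744304 -0.06256154  0.06809947] [-0.08227015  0.64853259  0.00544496] [-16.8 -14.6 126.1  25.6  27.3 -34.7]
 shift [-0.4  1.4  0.5] turn [-0.0049 -0.0009 -0.0001]
```

Call:
play_rows:
  steps:
    - [[0,1,1],[0,0,0],0]
    - [[0,1,1],[0,0,0],0]
    - [[0,1,1],[0,0,0],0]
    - [[0,1,1],[0,0,0],0]
    - [[0,1,1],[0,0,0],0]
    - [[0,1,1],[0,0,0],0]
    - [[0,1,1],[0,0,0],0]
    - [[0,1,1],[0,0,0],0]
  grip_force: 60

```text
time_s: 8.25
eef_pos: [0.5282, -0.0628, 0.0681]
orientation: [[0.009, 0.71, 0.704], [1.0, -0.007, -0.006], [0.001, 0.704, -0.71]]
ft_force: [-6.5, -0.2, 5.3]
opening: 0.0101
finger_force: 58.6
```

```bash
cat > arc.py <<'E'
# prints moves from the current pose p0 along the arc, co-rotating, about measured hinge
from h import *
from plant import status
import sys
def arc(phis,a_of):
    s=status.observe();R0=Ro.from_matrix(s["orientation"]);
    ax=np.array([-np.sin(q[2]),np.cos(q[2]),0]);H=world(q,[(112,0,82)])[0]
    G=s["eef_pos"]+R0.apply([0,0,.0187]) *-1
    v=H-G;v-=ax*(v@ax);cur=np.degrees(np.arctan2(-v[2],np.hypot(v[0],v[1])))
    print("lid est",cur,"r",np.linalg.norm(v)*1000,"F",s["ft_force"].round(1),"j",s["joint_positions"].round(1),"open",s["opening"])
    z=R0.apply([0,0,1]);a0=np.degrees(np.arctan2(z[0],-z[2]));print("a",a0)
    for ph in phis:
        Q=Ro.from_rotvec(ax*np.radians(ph-cur));G2=H+Q.apply(G-H)
        R2=Ro.from_rotvec(ax*np.radians(a0-a_of(ph)))*R0   # a falls as tool turns with the lid
        rel(G2+R2.apply([0,0,.0187]),R2,s,round(ph,1))
E
python3 - <<'E'
from arc import *
arc([3,6,10,15,20],lambda p:45-p)
E
```

```text
lid est -0.1338217750328672 r 272.50974599659577 F [-6.5 -0.2  5.3] j [-16.8 -14.4 126.   25.6  27.2 -34.7] open 0.010094092643320424
a 44.75148993146736
3 shift [  0.    9.9 -10.3] turn [ 0.048 -0.     0.   ]
6 shift [  0.   19.7 -19.7] turn [ 0.1004 -0.      0.    ]
10 shift [  0.   33.5 -31.4] turn [ 1.702e-01 -1.000e-04  1.000e-04]
15 shift [  0.   51.9 -44.6] turn [ 2.575e-01 -1.000e-04  1.000e-04]
20 shift [  0.   71.4 -56.2] turn [ 3.447e-01 -1.000e-04  1.000e-04]
```

Call:
play_rows:
  steps:
    - [[0,1.5,-1.5],[0.007,0,0],0]
    - [[0,4,-4],[0.02,0,0],0]
    - [[0,7,-7],[0.034,0,0],0]
    - [[0,10,-10],[0.05,0,0],0]
    - [[0,13,-13.5],[0.068,0,0],0]
    - [[0,16.5,-16.5],[0.085,0,0],0]
    - [[0,19.7,-19.7],[0.1,0,0],0]
    - [[0,23,-22.7],[0.118,0,0],0]
    - [[0,26.6,-25.6],[0.135,0,0],0]
    - [[0,30,-28.5],[0.153,0,0],0]

```text
time_s: 9.08
eef_pos: [0.5291, -0.0628, 0.1085]
orientation: [[0.01, 0.811, 0.585], [1.0, -0.008, -0.005], [0.001, 0.585, -0.811]]
ft_force: [7.4, 0.8, -6.5]
opening: 0.0098
finger_force: 58.8
```

Run:
```python
from arc import *
arc([10,12,14,16,18,20,22,24,26,28,30],lambda p:45-p)
```

```text
lid est 8.786965265663234 r 272.606555418806 F [ 7.4  0.8 -6.5] j [-15.3 -15.3 117.8  12.6  43.3 -21.2] open 0.009800545712737436
a 35.820600913311466
10 shift [ 0.   3.8 -4.1] turn [ 0.0143 -0.      0.    ]
12 shift [  0.   10.1 -10.6] turn [ 0.0492 -0.      0.    ]
14 shift [  0.   16.6 -16.9] turn [ 0.0841 -0.0001  0.    ]
16 shift [  0.   23.4 -23. ] turn [ 1.19e-01 -1.00e-04  0.00e+00]
18 shift [  0.   30.3 -28.8] turn [ 1.539e-01 -1.000e-04  0.000e+00]
20 shift [  0.   37.4 -34.4] turn [ 0.1889 -0.0002  0.    ]
22 shift [  0.1  44.7 -39.8] turn [ 2.238e-01 -2.000e-04  0.000e+00]
24 shift [  0.1  52.3 -44.8] turn [ 2.587e-01 -2.000e-04  1.000e-04]
26 shift [  0.1  59.9 -49.7] turn [ 2.936e-01 -3.000e-04  1.000e-04]
28 shift [  0.1  67.8 -54.2] turn [ 3.285e-01 -3.000e-04  1.000e-04]
30 shift [  0.1  75.8 -58.5] turn [ 3.634e-01 -3.000e-04  1.000e-04]
```

Call:
play_rows:
  steps:
    - [[0,3.8,-4.1],[0.02,0,0],0]
    - [[0,8.5,-9],[0.041,0,0],0]
    - [[0,13.3,-13.8],[0.067,0,0],0]
    - [[0,18.3,-18.5],[0.093,0,0],0]
    - [[0,23.4,-23],[0.119,0,0],0]
    - [[0,28.5,-27.4],[0.145,0,0],0]
    - [[0,33.8,-31.7],[0.171,0,0],0]
    - [[0,39.2,-35.8],[0.197,0,0],0]
    - [[0,44.7,-39.8],[0.223,0,0],0]
    - [[0,50,-43.4],[0.248,0,0],0]

```text
time_s: 9.92
eef_pos: [0.5441, -0.0629, 0.1725]
orientation: [[0.01, 0.93, 0.367], [1.0, -0.009, -0.003], [0.001, 0.367, -0.93]]
ft_force: [5.8, 0.1, -8.0]
opening: 0.0102
finger_force: 58.8
```

Run:
```python
from arc import *
arc(range(24,43,2),lambda p:45-p)
```

```text
lid est 23.317181258514676 r 272.5514229151514 F [ 5.8  0.1 -8. ] j [-12.8  -7.9  99.8   4.9  67.1 -13.3] open 0.010207408543254698
a 21.552375511617342
24 shift [ 0.   2.1 -2.3] turn [ 0.0096 -0.      0.    ]
26 shift [ 0.   8.4 -8.8] turn [ 0.0445 -0.      0.    ]
28 shift [  0.   14.9 -15.2] turn [ 0.0795 -0.0001  0.    ]
30 shift [  0.   21.6 -21.3] turn [ 1.144e-01 -1.000e-04  1.000e-04]
32 shift [  0.   28.5 -27.2] turn [ 1.493e-01 -2.000e-04  1.000e-04]
34 shift [  0.1  35.6 -32.8] turn [ 1.842e-01 -2.000e-04  1.000e-04]
36 shift [  0.1  42.9 -38.2] turn [ 2.191e-01 -2.000e-04  1.000e-04]
38 shift [  0.1  50.3 -43.3] turn [ 2.54e-01 -3.00e-04  1.00e-04]
40 shift [  0.1  58.  -48.1] turn [ 2.889e-01 -3.000e-04  1.000e-04]
42 shift [  0.1  65.8 -52.7] turn [ 3.238e-01 -4.000e-04  1.000e-04]
```

Call:
play_rows:
  steps:
    - [[0,3.5,-3.7],[0.018,0,0],0]
    - [[0,8.4,-8.8],[0.0445,0,0],0]
    - [[0,14.9,-15.2],[0.0795,0,0],0]
    - [[0,21.6,-21.3],[0.114,0,0],0]
    - [[0,28.5,-27.2],[0.149,0,0],0]
    - [[0,35.6,-32.8],[0.184,0,0],0]
    - [[0,42.9,-38.2],[0.219,0,0],0]
    - [[0,50.3,-43.3],[0.254,0,0],0]
    - [[0,56,-46.9],[0.28,0,0],0]
    - [[0,60,-49.3],[0.298,0,0],0]

```text
time_s: 10.75
eef_pos: [0.5819, -0.0632, 0.2403]
orientation: [[0.01, 0.997, 0.077], [1.0, -0.01, 0.0], [0.001, 0.077, -0.997]]
ft_force: [1.0, 0.4, -5.9]
opening: 0.0098
finger_force: 59.2
```

Run:
```python
from arc import *
arc([42,44,46,48,50,52,54,56,58,59,60],lambda p:45-p)
```

```text
lid est 40.503324984093375 r 272.36809774988774 F [ 1.   0.4 -5.9] j [-10.2   9.2  72.7   0.8  93.8  -9.6] open 0.00980055925071108
a 4.4251774985706085
42 shift [ 0.   4.6 -5. ] turn [ 0.0249 -0.      0.    ]
44 shift [  0.   11.  -11.4] turn [ 0.0598 -0.0001  0.    ]
46 shift [  0.   17.5 -17.7] turn [ 0.0947 -0.0001  0.0001]
48 shift [  0.   24.3 -23.7] turn [ 1.296e-01 -1.000e-04  1.000e-04]
50 shift [  0.   31.3 -29.4] turn [ 1.645e-01 -1.000e-04  1.000e-04]
52 shift [  0.1  38.5 -34.9] turn [ 1.994e-01 -2.000e-04  1.000e-04]
54 shift [  0.1  45.9 -40.2] turn [ 2.343e-01 -2.000e-04  2.000e-04]
56 shift [  0.1  53.4 -45.2] turn [ 2.692e-01 -2.000e-04  2.000e-04]
58 shift [  0.1  61.2 -49.9] turn [ 3.041e-01 -3.000e-04  2.000e-04]
59 shift [  0.1  65.1 -52.2] turn [ 3.216e-01 -3.000e-04  2.000e-04]
60 shift [  0.1  69.  -54.4] turn [ 3.39e-01 -3.00e-04  2.00e-04]
```

Call:
play_rows:
  steps:
    - [[0,4.6,-5],[0.025,0,0],0]
    - [[0,11,-11.4],[0.06,0,0],0]
    - [[0,17.5,-17.7],[0.095,0,0],0]
    - [[0,24.3,-23.7],[0.13,0,0],0]
    - [[0,31.3,-29.4],[0.1645,0,0],0]
    - [[0,38.5,-34.9],[0.1994,0,0],0]
    - [[0,45.9,-40.2],[0.2343,0,0],0]
    - [[0,52,-44.3],[0.263,0,0],0]
    - [[0,57.3,-47.6],[0.287,0,0],0]
    - [[0,61.2,-49.9],[0.304,0,0],0]

```text
time_s: 11.58
eef_pos: [0.6391, -0.0638, 0.2945]
orientation: [[0.01, 0.974, -0.225], [1.0, -0.009, 0.003], [0.001, -0.225, -0.974]]
ft_force: [0.1, 0.8, -5.2]
opening: 0.0098
finger_force: 59.3
```

Call:
play_rows:
  steps:
    - [[0,0,0],[0,0,0],0]
    - [[0,0,0],[0,0,0],0]
    - [[0,0,0],[0,0,0],0]

```text
time_s: 11.83
eef_pos: [0.6389, -0.0638, 0.2944]
orientation: [[0.009, 0.975, -0.222], [1.0, -0.009, 0.003], [0.001, -0.222, -0.975]]
ft_force: [3.9, -0.1, -9.3]
opening: 0.01
finger_force: 59.2
```

Run:
```python
from arc import *
from plant import cams
arc([59,60,61],lambda p:45-p)
f=cams.grab_frame("scene");im=cv2.resize(f["color"][90:270,220:460],None,fx=3.3,fy=3.3,interpolation=cv2.INTER_CUBIC)
P=[]
c=np.radians(60)
for r,y,h in [(272,60,0),(272,-60,0),(222,125,11),(222,-125,11),(10,125,11),(10,-125,11)]:
    P.append((112-r*np.cos(c)+h*np.sin(c),y,82+r*np.sin(c)+h*np.cos(c)))
for p in proj(f,world(q,P)): cv2.circle(im,tuple(int(round(v)) for v in (p-[220,90]+.5)*3.3-.5),4,(0,0,255),1)
cv2.imwrite("pics/s3.png",im)
```

```text
lid est 57.93535959824159 r 272.1718270868916 F [ 3.9 -0.1 -9.3] j [ -8.3  34.6  35.2  -2.  122.8  -8.6] open 0.00997255261619433
a -12.821492724727067
59 shift [ 0.   3.2 -3.5] turn [ 0.0206 -0.      0.    ]
60 shift [ 0.   6.4 -6.8] turn [ 0.038 -0.     0.   ]
61 shift [  0.    9.5 -10. ] turn [ 0.0555 -0.      0.0001]
```

View pics/s3.png

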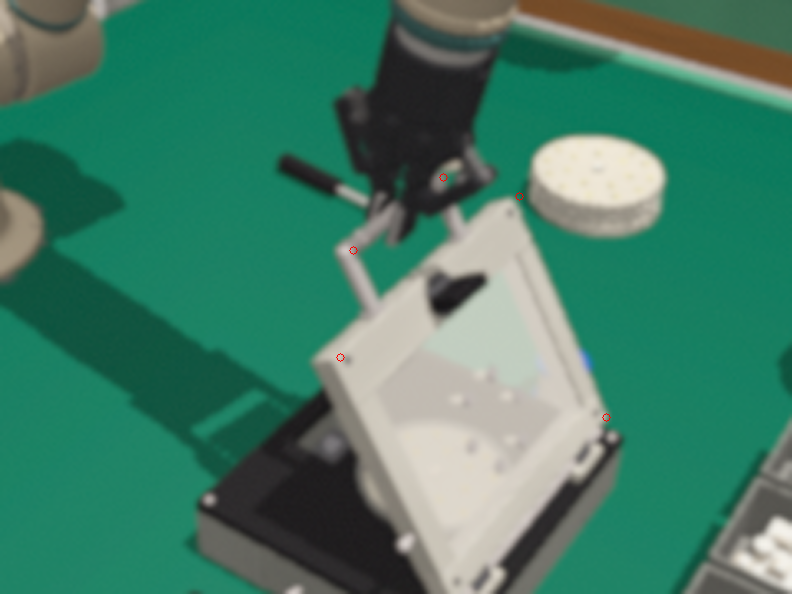

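The lid stands close to the 60° marks, with the bar held between the fingers. I add the last 2°.

Call:
play_rows:
  steps:
    - [[0,1.6,-1.7],[0.01,0,0],0]
    - [[0,3.2,-3.4],[0.02,0,0],0]
    - [[0,4.8,-5.1],[0.029,0,0],0]
    - [[0,6.2,-6.6],[0.037,0,0],0]
    - [[0,6.2,-6.6],[0.037,0,0],0]
    - [[0,6.2,-6.6],[0.037,0,0],0]
    - [[0,6.2,-6.6],[0.037,0,0],0]
    - [[0,6.2,-6.6],[0.037,0,0],0]
    - [[0,6.2,-6.6],[0.037,0,0],0]
    - [[0,6.2,-6.6],[0.037,0,0],0]

```text
time_s: 12.72
eef_pos: [0.6465, -0.0639, 0.2996]
orientation: [[0.009, 0.966, -0.257], [1.0, -0.008, 0.003], [0.001, -0.257, -0.966]]
ft_force: [5.4, 0.9, -14.6]
opening: 0.0098
finger_force: 59.0
```

Call:
play_rows:
  steps:
    - [[0,0,0],[0,0,0],0]
    - [[0,0,0],[0,0,0],0]
    - [[0,0,0],[0,0,0],0]
    - [[0,0,0],[0,0,0],0]
    - [[0,0,0],[0,0,0],0]
    - [[0,0,0],[0,0,0],0]

```text
time_s: 13.22
eef_pos: [0.6466, -0.0639, 0.2996]
orientation: [[0.009, 0.966, -0.257], [1.0, -0.008, 0.003], [0.001, -0.257, -0.966]]
ft_force: [5.6, 0.5, -15.0]
opening: 0.01
finger_force: 59.0
```

Run:
```python
from arc import *
arc([60],lambda p:45-p);print(status.observe()["joint_vel"].round(2))
```

```text
lid est 59.979509793980085 r 272.1903739035981 F [  5.6   0.5 -15. ] j [ -8.1  38.8  29.   -2.4 127.   -8.8] open 0.010018135883836862
a -14.91849911628804
60 shift [ 0.   0.  -0.1] turn [0.0014 0.     0.    ]
[-0.16  0.03 -0.06 -0.08  0.05  0.05]
```

The lid is at 60.0° and still, with the grip holding, so I hand the job in.

```bash
python3 -c "
from plant import ticket
print(ticket.close_job())"
```

```text
the job is handed in; nothing more can be done
None
```

The job is handed in: I turned the latch to about 1.54 rad (unlocked), lifted the lid to an estimated 60.0° from the arm's pose, and the gripper is still holding the handle, steady, at about 59 N; the run took 13 s.

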